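# Put the ink dabber away and close its box

## Robot

A 7-joint arm with a two-finger parallel gripper is mounted at the origin on the work surface. World frame = base frame: x ahead of the robot, y to its left, z up, the work surface at z = 0. Lengths are in mm, angles in degrees, forces in N, time in s.
With the tool pointing down it reaches from about 400 to 900 mm from the base axis. Payload 5.6 kg.
Tool frame: the origin (TCP) lies midway between the tips of the shut fingers; the grasp point (between the pads) lies 19 mm behind it; y points along the fingers, x is the direction in which the jaws open and shut, and the axes are right-handed (so a half turn about y gives the same grasp; the last joint's range is limited). The gripper opens to 92 mm and grips with 3 to 60 N. Pads are 20 mm wide; open, the fingers measure 128 mm over their backs; the gripper's body (75 mm by 189 mm) begins 69 mm behind the grasp point.
Start: joints at [69.328, 26.786, -0.665, 91.828, 0.344, 61.387, -3.226], TCP at [203.069, -617.472, 214.592] pointing down, gripper open.
Joint ranges: [-144.91, 144.91], [-17.63, 115.5], [-89.93, 88.59], [15.96, 139.68], [-74.01, 254.01], [8.47, 105.57], [-167.45, 167.45]. Speed limits (degrees/s): [147.25, 147.25, 180, 180, 180, 180, 180].

## Interface

Orientations are given as [roll, pitch, yaw] about the fixed x, y, z axes, in that order (R = Rz(yaw) Ry(pitch) Rx(roll)).
In Python, from station import sensors, get_image, close_job, find_in gives the robot as it stands. The module is installed in compiled form; this text tells all that it offers.
- The arm moves only by the shell command python3 -m handwheel 'ROWS' [FORCE]. ROWS is a JSON object of lists of equal length, an entry for each row: "slide": the shift along the tool's x, y, z in mm, a list of three; "rotation": the turn, a rotation vector about the tool's x, y, z in degrees, a list of three; "jaw": the opening in per cent of the stroke, from 0 (shut) to 100 (fully open). In form: {"slide": [[x, y, z], ...], "rotation": [[rx, ry, rz], ...], "jaw": [jaw, ...]}. A call has 1 to 12 rows; each row shifts and turns the commanded pose from where the row before left it, along the tool's axes as they then stand; what a row does not reach is not made up. A row lasts 1/10 s, in which the tool goes at most 50 mm and 8.59 degrees, less where a joint would pass 70% of its speed; a pose out of reach is approached as far as the arm can. A call with a gripper value outside its range is refused whole. The fingers move at their own pace and stop on an object; FORCE is the grip in N (left out, the last holds). Time passes only in rows, so rows that do not move let the fingers close. It gives the time, the measured TCP pose, the force and the opening at its end, in the units of the state.
- sensors.get_state(): the state, without advancing time (a new reading comes with each control period).
- get_image(name): name is "scene" or "side" or "wrist"; returns a dict with "img" (420x560x3 uint8, red, green, blue), "fovy" (degrees; the focal length in pixels is half the picture's height over the tangent of half this angle, whatever the lens; pixels are square), "cx", "cy" (the principal point, pixels), "origin" and "attitude" of the camera in the world. Camera axes: x right, y up, looking along -z (the intrinsics and any distortion apply to the point x, -y, -z); pixel columns grow to the right and rows downward; lengths in mm; the calibration is good to about 2 mm. A picture is of the moment at which its call begins. There is no depth.
- close_job(): hands the job in, once; it reports no verdict.
Trained networks look in the newest picture that a camera, given by its name, has taken for a name from the list of things; names that differ only in an ending like _2 or _b are one class to them, and where a whole thing is asked for, a point or a joint stands for the part that bears it (a point fixed in the world has none). Each returns a list of dicts, best first, with "confidence" (0 to 1); they miss things now and then, are a little off and sometimes report something else, mostly with a low value. They report only what shows in the picture. A call takes as long as a camera call. They do not tell look-alikes from the thing itself.
- find_in(camera, target): "location" ([x, y, z] in mm, in the coordinates of the camera as it stood for that picture, good to about 4 mm: the middle of the surface that is visible of it).
The state is a dict: "time_s": time; "q": joint angles; "qd": joint speeds; "tau": joint torques, N m; "ee_pos": TCP position; "ee_rot": TCP orientation; "ft_force": force on the tool from outside, world axes, zero at the start; "wrist_torque": the same for the moment, N m; "opening": finger opening in mm.
Only numpy, scipy, OpenCV 4.12 (cv2) and the standard library are available. Lean on these libraries where they do the work, as an engineer would, in place of code of your own. Each camera call takes 0.05 s, during which the arm holds its last target. There are 200 camera calls.

## Task

Put the ink dabber away: stand it upright on its pad inside the open metal box and let go of it, then close the box with its own lid (the larger of the two lying on the bench), seated all the way down and covering the whole opening. Do not shift or tip the ink jar.

Things in the scene. Friction and masses are not known exactly. Their poses are not given: they have to be found in the camera images.
- dabber_grip (a point): Ink dabber, loose, standing on its pad: a round brown leather pad, 54 mm across and 22 mm high, with an upright plain wooden handle above it, 28 mm in diameter, total height 66 mm, about 120 g. This point is on the axis in the middle of the handle, 45 mm above the underside of the pad; z is up along the handle.
- lid_grip (a point): The box's lid, loose, right way up on the bench, 350 g: bare steel plate 220 x 170 x 4 mm, under it a 164 x 112 mm plug 8 mm deep that drops into the box, on top a wooden grip bar 80 (along x) x 16 (y) x 36 mm tall. This point: middle of the bar, 34 mm above the plug's underside, 14 below the bar's top; 112 mm above the bench when seated. x along bar and long side, z up. Fits either way round.
- box: Empty open-topped bare steel box, fixed to the bench, 200 (x) x 150 (y) x 86 mm high outside, walls and floor 5 mm thick. Origin at the centre of its underside, at bench level; x along its long side, z up. In its mouth the lid's plug has 13 mm of play along x and 14 mm along y to either side.
- jar_mid (a point): Closed jar of black ink, a bystander: round, 56 mm across, 75 mm tall with a black cap, standing on the bench. This point is on its axis at half height.
There are look-alikes about, which are no part of the job. Leave any green or red look-alike of the part that bears dabber_grip alone.

How it is judged:
By the outcome, as a careful person would: the job done as asked, in the order asked, and still so for the second after the job is handed in, with the robot touching nothing.
It also fails if it takes over 62 s, if anything falls off the work surface, if the arm or the gripper's body presses on something with over 40 N, if the wrist force passes 120 N, or if a joint passes its speed limit or range.

## Working session

There is one attempt and no reset: what is moved stays moved. The work goes in short steps, Python scripts to look and compute and a shell command to move; the robot and the scene stay as the last step left them, time stands still between calls to the robot, and variables do not carry over. Pictures are saved under pics/ and viewed, about 8 in all and at most 12, crops included, and the job is handed in when it is done.

```bash
mkdir -p pics; cat > h.py <<'E'
import numpy as np, cv2
from station import sensors, get_image, close_job, find_in
from scipy.spatial.transform import Rotation as R
def rot(a):
    a=np.array(a,float)
    return a if a.shape==(3,3) else R.from_euler('xyz',a,degrees=True).as_matrix()
def cam(n,save=None):
    d=get_image(n)
    if save: cv2.imwrite('pics/'+save,cv2.cvtColor(d['img'],cv2.COLOR_RGB2BGR))
    return d
def ray(d,u,v):
    f=210/np.tan(np.radians(d['fovy'])/2)
    r=rot(d['attitude'])@np.array([(u-d['cx'])/f,-(v-d['cy'])/f,-1]); return np.array(d['origin'],float),r
def atz(d,u,v,z):
    o,r=ray(d,u,v); return o+r*(z-o[2])/r[2]
def w(d,p): return np.array(d['origin'])+rot(d['attitude'])@np.array(p)
def px(d,p):
    f=210/np.tan(np.radians(d['fovy'])/2)
    c=rot(d['attitude']).T@(np.array(p,float)-np.array(d['origin'])); return d['cx']+f*c[0]/-c[2], d['cy']-f*c[1]/-c[2]
E
python3 - <<'E'
from h import *
s=sensors.get_state(); print({k:s[k] for k in('time_s','ee_pos','ee_rot','opening','ft_force')})
for n in('scene','side'):
    d=cam(n,n+'1.png'); print(n,{k:d[k] for k in d if k!='img'})
    for t in('dabber_grip','lid_grip','box','jar_mid'):
        for r in find_in(n,t)[:4]: 
            p=w(d,r['location']); print(t,round(r['confidence'],2),p.round(),np.round(px(d,p)))
a=cv2.imread('pics/scene1.png')
E
```

```text
{'time_s': 0.0, 'ee_pos': array([ 202.84854858, -616.92190385,  213.61874304]), 'ee_rot': array([-90.00732423,   0.10193004, -71.79468291]), 'opening': 91.94904506387726, 'ft_force': array([ 0.31016272,  0.43499557, -0.59145366])}
scene {'fovy': 45.61933498623355, 'cx': 279.4077962541108, 'cy': 206.18356468634005, 'origin': array([1519.72222423,  279.91402887,  946.20214749]), 'attitude': array([ 49.63839119,   0.14651561, 108.4837913 ])}
dabber_grip 0.87 [ 655. -426.   22.] [139. 217.]
dabber_grip 0.84 [ 530. -505.   21.] [137. 185.]
dabber_grip 0.82 [ 465. -439.   24.] [167. 176.]
dabber_grip 0.78 [ 555. -410.   26.] [161. 195.]
lid_grip 0.61 [593. 189.  11.] [360. 254.]
box 0.63 [ 500. -162.   42.] [247. 196.]
jar_mid 0.89 [526. 416.  49.] [455. 246.]
side {'fovy': 53.093525814278685, 'cx': 282.1220822002697, 'cy': 215.02180695939114, 'origin': array([170.29987406, 967.04223136, 665.43192436]), 'attitude': array([  61.07038472,    0.79254619, -159.10328283])}
dabber_grip 0.67 [ 641. -419.   31.] [299. 174.]
dabber_grip 0.6 [ 453. -433.   23.] [349. 182.]
dabber_grip 0.58 [ 513. -496.   20.] [337. 174.]
dabber_grip 0.54 [ 547. -320.   59.] [315. 181.]
lid_grip 0.71 [566. 197.   9.] [248. 277.]
box 0.81 [ 499. -105.   51.] [310. 214.]
jar_mid 0.87 [497. 442.  49.] [227. 340.]
```

View pics/scene1.png

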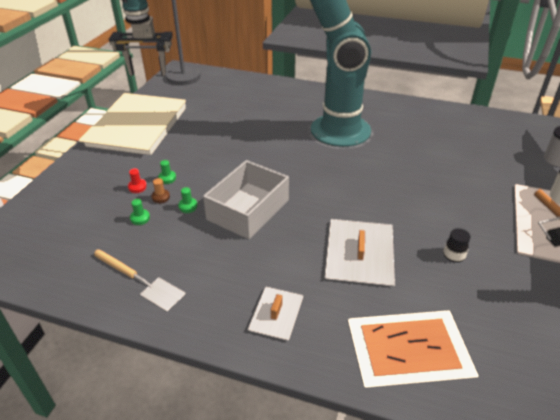

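View pics/side1.png

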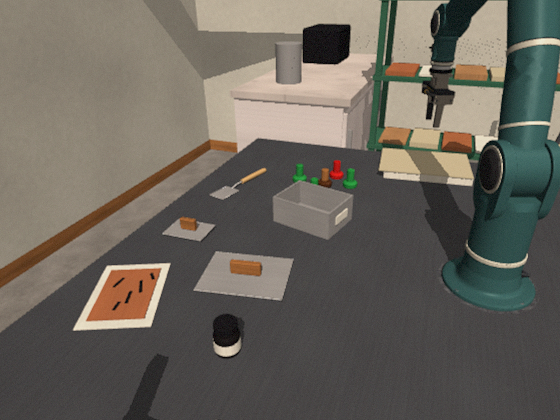

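Five dabber shapes in the scene view: red (137,180), green (166,172), green (187,200), green (139,213) and brown/wooden (160,190). The brown one fits the description. The big lid is at (360,250), the small decoy lid at (277,312), the box at (248,197) and the jar at (457,245). I'll confirm with an enlarged crop.

```bash
python3 - <<'E'
from h import *
a=cv2.imread('pics/scene1.png');b=cv2.imread('pics/side1.png')
A=cv2.resize(a[150:240,110:300],None,fx=4,fy=4,interpolation=cv2.INTER_CUBIC)[:, :760]
B=cv2.resize(b[150:210,250:370],None,fx=4,fy=4,interpolation=cv2.INTER_CUBIC)
C=cv2.resize(a[215:290,320:400],(280,240),interpolation=cv2.INTER_CUBIC)
o=np.zeros((600,760,3),np.uint8);o[:360]=A;o[360:600,:480]=B;o[360:600,480:760]=C
cv2.imwrite('pics/crop1.png',o)
E
```

```text
(no output)
```

View pics/crop1.png

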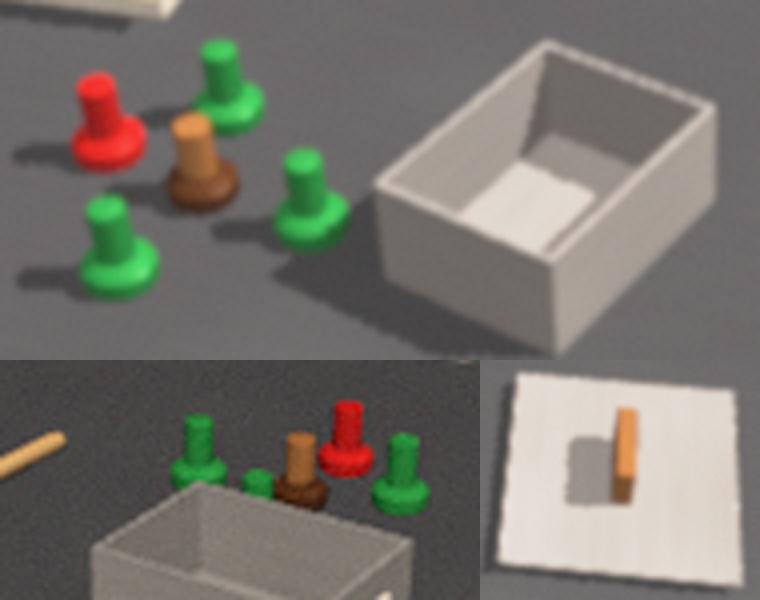

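The crop confirms it: brown pad and wooden handle, with the handle top at crop (192,123), between one red and three green look-alikes. Next I'll locate everything.

```bash
python3 - <<'E'
from h import *
d=cam('scene')
c=lambda x,y:(110+(x+.5)/4-.5,150+(y+.5)/4-.5)
for n,p in dict(brown=(192,123),red=(99,82),gA=(221,50),gB=(304,160),gC=(108,205)).items(): print(n,atz(d,*c(*p),66).round(1))
b=np.array([atz(d,*c(*p),86)[:2] for p in((549,42),(714,107),(556,258),(378,182))]);print('box',b.round(),b.mean(0).round(1),[np.linalg.norm(b[i]-b[i-1]).round() for i in range(4)],[np.degrees(np.arctan2(*(b[i]-b[i-1])[::-1])).round(1) for i in range(4)])
l=lambda x,y:(320+(x-480)/3.5,215+(y-360)/3.2)
b=np.array([atz(d,*l(*p),12)[:2] for p in((518,373),(736,390),(742,581),(500,561))]);print('lid',b.round(),b.mean(0).round(1),[np.linalg.norm(b[i]-b[i-1]).round() for i in range(4)],[np.degrees(np.arctan2(*(b[i]-b[i-1])[::-1])).round(1) for i in range(4)])
for p in((627,409),(625,472)):print('bar',atz(d,*l(*p),48).round(1))
e=cam('side'); c=lambda x,y:(250+(x+.5)/4-.5,150+(y-360+.5)/4-.5)
print('brown side',atz(e,*c(301,439),66).round(1))
b=np.array([atz(e,*p,86)[:2] for p in((300,184),(352,198),(326,211),(274,198))]);print(b.round())
E
```

```text
brown [ 539.6 -422.6   66. ]
red [ 516.7 -513.2   66. ]
gA [ 451.5 -446.7   66. ]
gB [ 553.  -325.9   66. ]
gC [ 640.6 -431.8   66. ]
box [[ 390. -203.]
 [ 428.  -61.]
 [ 616. -109.]
 [ 581. -253.]] [ 503.6 -156.5] [np.float64(198.0), np.float64(146.0), np.float64(194.0), np.float64(148.0)] [np.float64(165.2), np.float64(74.9), np.float64(-14.3), np.float64(-103.8)]
lid [[486.  84.]
 [453. 253.]
 [668. 289.]
 [701. 124.]] [576.8 187.6] [np.float64(220.0), np.float64(172.0), np.float64(218.0), np.float64(168.0)] [np.float64(-169.3), np.float64(101.0), np.float64(9.7), np.float64(-78.5)]
bar [542.8 179.7  48. ]
bar [614.8 192.6  48. ]
brown side [ 540.5 -417.7   66. ]
[[ 572. -226.]
 [ 388. -181.]
 [ 441.  -74.]
 [ 614. -102.]]
```

```bash
python3 -m handwheel '{"slide":[[0,0,0],[0,0,0],[0,0,0],[6,0,43],[6,0,43],[6,0,43],[6,0,43],[6,0,43],[6,0,43],[6,0,43],[5,0,43],[5,0,43]],"rotation":[[0,-6.6,0],[0,-6.6,0],[0,-6.6,0],[0,0,0],[0,0,0],[0,0,0],[0,0,0],[0,0,0],[0,0,0],[0,0,0],[0,0,0],[0,0,0]],"jaw":[65,65,65,65,65,65,65,65,65,65,65,65]}' 20
python3 -m handwheel '{"slide":[[0,30,0],[0,30,0],[0,0,0],[0,0,0]],"rotation":[[0,0,0],[0,0,0],[0,0,0],[0,0,0]],"jaw":[65,65,65,65]}'
python3 - <<'E'
from h import *
d=cam('wrist','w1.png'); print(sensors.get_state()['ee_pos'],sensors.get_state()['ee_rot'],{k:d[k] for k in d if k!='img'})
print(px(d,[540,-420,66]))
for r in find_in('wrist','dabber_grip'): print(r['confidence'],w(d,r['location']).round(1),px(d,w(d,r['location'])))
E
```

```text
time_s: 1.8
ee_pos: [541.4, -419.2, 214.7]
ee_rot: [-90.0, -0.0, -52.0]
ft_force: [-0.1, -0.9, -0.1]
opening: 59.6
time_s: 2.2
ee_pos: [539.9, -420.4, 154.7]
ee_rot: [-90.0, 0.0, -52.0]
ft_force: [-1.0, 0.5, 1.2]
opening: 59.9
[ 540.45513904 -420.90222097  155.93349311] [-89.97578949  -0.09212531 -52.03242819] {'fovy': 71.85811795675932, 'cx': 281.9503930184118, 'cy': 208.99621529448007, 'origin': array([ 599.62936266, -372.81547973,  325.21490094]), 'attitude': array([-1.57145105e+01, -3.54623179e-02, -5.19910797e+01])}
(np.float64(282.2702388290052), np.float64(212.20327433702613))
0.86 [ 517.  -496.6   19. ] (np.float64(322.3179856350802), np.float64(255.19274908640028))
0.85 [ 558.9 -327.3   19.7] (np.float64(221.96930219983977), np.float64(131.63926019622352))
0.74 [ 547.7 -410.8   21.8] (np.float64(279.89046744174846), np.float64(189.9887202007228))
0.62 [ 638.8 -420.9   23.4] (np.float64(343.66394871259996), np.float64(126.1123136340008))
0.61 [ 462.6 -438.7   20.6] (np.float64(253.61419967863404), np.float64(261.58332256615347))
```

View pics/w1.png

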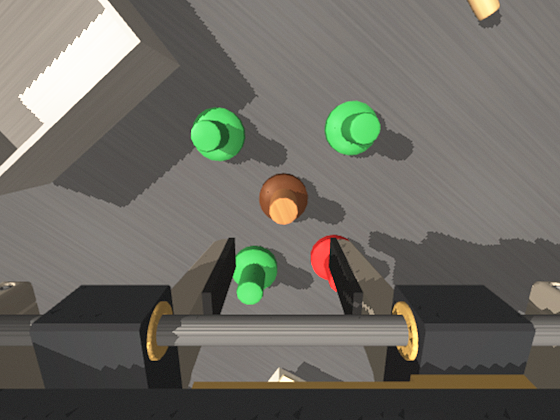

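The wrist view shows the brown handle top at (284,211), against a prediction of (282,212). The pads straddle it and the look-alikes are clear, so I'll descend and grip.

```bash
python3 -m handwheel '{"slide":[[0,25,0],[0,25,0],[0,25,0],[0,25,0],[0,15,0],[0,12,0],[0,0,0],[0,0,0],[0,0,0],[0,0,0],[0,0,0],[0,0,0]],"rotation":[[0,0,0],[0,0,0],[0,0,0],[0,0,0],[0,0,0],[0,0,0],[0,0,0],[0,0,0],[0,0,0],[0,0,0],[0,0,0],[0,0,0]],"jaw":[65,65,65,65,65,65,65,0,0,0,0,0]}' 25
python3 -m handwheel '{"slide":[[0,0,0],[0,0,0],[0,-10,0],[0,-20,0],[0,-30,0],[0,-30,0],[0,-30,0],[0,-20,0],[0,0,0]],"rotation":[[0,0,0],[0,0,0],[0,0,0],[0,0,0],[0,0,0],[0,0,0],[0,0,0],[0,0,0],[0,0,0]],"jaw":[0,0,0,0,0,0,0,0,0]}'
```

```text
time_s: 3.5
ee_pos: [540.4, -420.5, 28.3]
ee_rot: [-90.0, -0.1, -52.0]
ft_force: [0.0, -0.8, 2.9]
opening: 27.4
time_s: 4.4
ee_pos: [541.5, -421.1, 171.2]
ee_rot: [-89.9, -0.3, -52.0]
ft_force: [0.8, 0.5, -0.6]
opening: 27.6
```

```bash
python3 -m handwheel '{"slide":[[0,0,0],[0,0,0],[0,0,0],[0,0,0],[0,0,0],[-12,0,27],[-15,0,40],[-20,0,45],[-20,0,45],[-20,0,45],[-15,0,40],[0,0,5]],"rotation":[[0,-7.5,0],[0,-7.5,0],[0,-7.5,0],[0,-7.5,0],[0,-7.5,0],[0,0,0],[0,0,0],[0,0,0],[0,0,0],[0,0,0],[0,0,0],[0,0,0]],"jaw":[0,0,0,0,0,0,0,0,0,0,0,0]}'
python3 -m handwheel '{"slide":[[0,0,0],[0,0,0]],"rotation":[[0,0,0],[0,0,0]],"jaw":[0,0]}'
python3 - <<'E'
from h import *
d=cam('scene','s2.png'); e=cam('wrist','w2.png')
a=cv2.resize(d['img'][110:260,150:350],(560,420),interpolation=cv2.INTER_CUBIC)
o=np.hstack([cv2.resize(a,(400,300)),cv2.resize(e['img'],(400,300))]);cv2.imwrite('pics/c2.png',o[:,:,::-1])
E
```

```text
time_s: 5.6
ee_pos: [501.5, -148.9, 166.5]
ee_rot: [-89.9, 0.2, -14.0]
ft_force: [0.1, -0.5, -0.6]
opening: 27.4
time_s: 5.8
ee_pos: [502.7, -156.7, 166.8]
ee_rot: [-90.0, 0.1, -14.6]
ft_force: [-0.9, -0.4, -2.3]
opening: 27.4
```

View pics/c2.png

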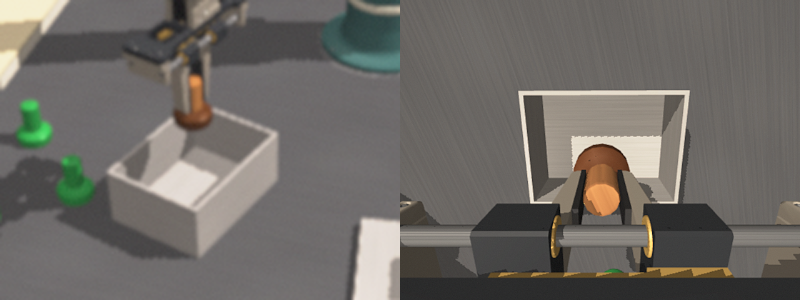

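Left: the dabber is held upright over the box. Right: it is centred in the box mouth (about 605,150), so I'll lower it.

```bash
python3 -m handwheel '{"slide":[[0,20,0],[0,30,0],[0,30,0],[0,25,0],[0,15,0],[0,10,0],[0,3,0],[0,0,0]],"rotation":[[0,0,0],[0,0,0],[0,0,0],[0,0,0],[0,0,0],[0,0,0],[0,0,0],[0,0,0]],"jaw":[0,0,0,0,0,0,0,0]}'
python3 -m handwheel '{"slide":[[0,1,0],[0,0.5,0],[0,0,0]],"rotation":[[0,0,0],[0,0,0],[0,0,0]],"jaw":[0,0,0]}'
```

```text
time_s: 6.7
ee_pos: [503.5, -155.8, 34.8]
ee_rot: [-90.0, -0.0, -14.5]
ft_force: [0.1, 0.1, -1.1]
opening: 27.5
time_s: 7.0
ee_pos: [503.5, -155.7, 33.7]
ee_rot: [-90.0, -0.1, -14.5]
ft_force: [0.5, -0.0, -0.8]
opening: 27.7
```

```bash
python3 -m handwheel '{"slide":[[0,0.5,0],[0,0.5,0],[0,0,0]],"rotation":[[0,0,0],[0,0,0],[0,0,0]],"jaw":[0,0,0]}'
python3 -m handwheel '{"slide":[[0,0,0],[0,0,0],[0,0,0],[0,0,0],[0,0,0],[0,-10,0],[0,-25,0],[0,-35,0],[0,-40,0],[0,-40,0],[0,-30,0],[0,0,0]],"rotation":[[0,0,0],[0,0,0],[0,0,0],[0,0,0],[0,0,0],[0,0,0],[0,0,0],[0,0,0],[0,0,0],[0,0,0],[0,0,0],[0,0,0]],"jaw":[40,50,60,65,65,65,65,65,65,65,65,65]}'
python3 - <<'E'
from h import *
e=cam('wrist','w3.png');d=cam('scene');f=cam('side')
a=cv2.resize(d['img'][110:260,150:350],(400,300),interpolation=cv2.INTER_CUBIC)
cv2.imwrite('pics/c3.png',np.hstack([a,cv2.resize(e['img'],(400,300))])[:,:,::-1])
for r in find_in('wrist','box')[:2]: print('box',r['confidence'],w(e,r['location']).round(1))
print('box model px',[np.round(px(e,np.array([504,-156,86])+rot([0,0,-14.5])@np.array([x*100,y*75,0]))) for x,y in((1,1),(-1,1),(-1,-1),(1,-1))])
print('dab top',px(e,[504,-156,71]))
E
```

```text
time_s: 7.3
ee_pos: [503.5, -155.7, 33.2]
ee_rot: [-90.0, -0.0, -14.5]
ft_force: [-2.0, 0.5, 7.3]
opening: 27.4
time_s: 8.5
ee_pos: [505.8, -156.0, 217.3]
ee_rot: [-90.1, -0.5, -14.5]
ft_force: [0.1, -1.0, 0.6]
opening: 59.9
box 0.79 [ 504.5 -160.5    4.2]
box model px [array([379., 130.]), array([179., 130.]), array([192., 266.]), array([367., 265.])]
dab top (np.float64(279.3932161669945), np.float64(198.60728880295002))
```

View pics/w3.png

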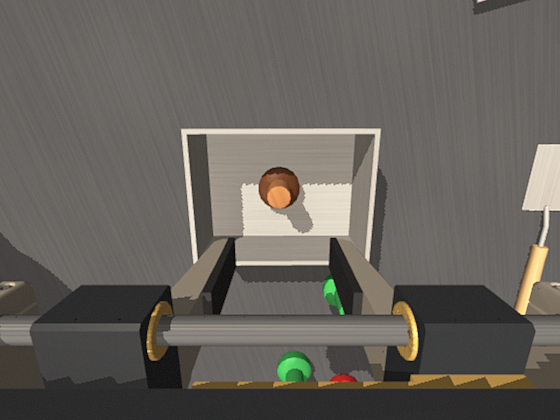

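The dabber stands upright and free near the middle of the box, at (279,195), and the box corners match my model to about 3 px. Next is the lid.

```bash
python3 -m handwheel '{"slide":[[0,0,0],[0,0,0],[0,0,0],[0,0,0],[0,0,0],[0,0,0],[0,0,0],[0,0,0]],"rotation":[[0,8.2,0],[0,8.2,0],[0,8.2,0],[0,8.2,0],[0,8.2,0],[0,8.2,0],[0,8.1,0],[0,8,0]],"jaw":[65,65,65,65,65,65,65,65]}'
python3 -m handwheel '{"slide":[[-15,0,6],[-32,0,13],[-40,0,16],[-40,0,16],[-40,0,16],[-40,0,16],[-40,0,17],[-40,0,16],[-32,0,13],[-6,0,3],[0,0,0],[0,0,0]],"rotation":[[0,0,0],[0,0,0],[0,0,0],[0,0,0],[0,0,0],[0,0,0],[0,0,0],[0,0,0],[0,0,0],[0,0,0],[0,0,0],[0,0,0]],"jaw":[65,65,65,65,65,65,65,65,65,65,65,65]}'
python3 - <<'E'
from h import *
e=cam('wrist','w4.png'); print(sensors.get_state()['q'].round())
for r in find_in('wrist','lid_grip')[:2]: print('lid',r['confidence'],w(e,r['location']).round(1))
c=np.array([577.5,187,0]);Q=rot([0,0,10.2])
print('plate',[np.round(px(e,c+Q@np.array([x*110,y*85,12]))) for x,y in((1,1),(-1,1),(-1,-1),(1,-1))])
print('bar',[np.round(px(e,c+Q@np.array([x*40,y*8,48]))) for x,y in((1,1),(-1,1),(-1,-1),(1,-1))])
E
```

```text
time_s: 9.5
ee_pos: [502.2, -155.2, 210.4]
ee_rot: [-90.2, 0.1, -80.1]
ft_force: [-0.2, 0.5, -0.9]
opening: 59.7
time_s: 10.7
ee_pos: [575.0, 185.9, 210.9]
ee_rot: [-90.1, -0.1, -79.9]
ft_force: [0.3, -0.1, 0.0]
opening: 59.8
[  -5.   25.  -21.   98.   10.   60. -109.]
lid 0.89 [595.3 191.7  16.5]
plate [array([210.,  95.]), array([221., 264.]), array([342., 263.]), array([353.,  95.])]
bar [array([274., 158.]), array([275., 224.]), array([288., 224.]), array([288., 158.])]
```

View pics/w4.png

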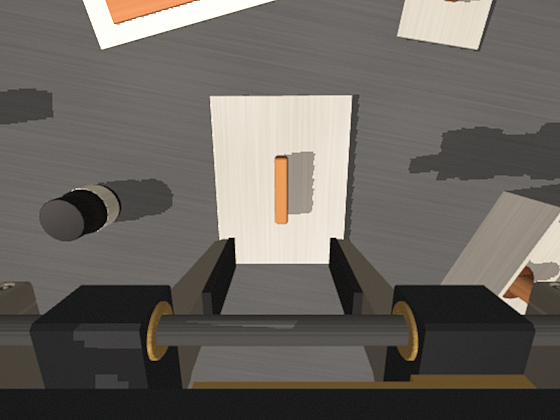

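The lid matches the prediction within 2 px, with the bar at (281,190). I'll descend and grip it.

```bash
python3 -m handwheel '{"slide":[[-1,20,2.5],[0,40,0],[0,40,0],[0,40,0],[0,25,0],[0,18,0],[0,8,0],[0,2,0],[0,0,0]],"rotation":[[0,0,0],[0,0,0],[0,0,0],[0,0,0],[0,0,0],[0,0,0],[0,0,0],[0,0,0],[0,0,0]],"jaw":[50,50,50,50,50,50,50,50,50]}' 45
python3 -m handwheel '{"slide":[[0,0,0],[0,0,0],[0,0,0],[0,0,0],[0,0,0],[0,0,0],[0,0,0]],"rotation":[[0,0,0],[0,0,0],[0,0,0],[0,0,0],[0,0,0],[0,0,0],[0,0,0]],"jaw":[0,0,0,0,0,0,0]}'
python3 -m handwheel '{"slide":[[0,-3,0],[0,-6,0],[0,-15,0],[0,-25,0],[0,-25,0],[0,-25,0],[0,-25,0],[0,-20,0],[0,-6,0],[0,0,0]],"rotation":[[0,0,0],[0,0,0],[0,0,0],[0,0,0],[0,0,0],[0,0,0],[0,0,0],[0,0,0],[0,0,0],[0,0,0]],"jaw":[0,0,0,0,0,0,0,0,0,0]}'
```

```text
time_s: 11.7
ee_pos: [578.3, 188.7, 19.7]
ee_rot: [-89.9, -0.0, -79.8]
ft_force: [0.3, 0.2, 0.6]
opening: 46.2
time_s: 12.4
ee_pos: [578.1, 188.7, 19.6]
ee_rot: [-90.0, -0.0, -79.8]
ft_force: [-1.2, -2.0, 5.9]
opening: 15.7
time_s: 13.4
ee_pos: [578.1, 189.4, 170.3]
ee_rot: [-89.9, 0.0, -79.8]
ft_force: [0.0, 0.2, -3.0]
opening: 15.8
```

```bash
python3 -m handwheel '{"slide":[[0,0,0],[0,0,0],[0,0,0],[0,0,0],[0,0,0],[0,0,0]],"rotation":[[0,4,0],[0,6,0],[0,6,0],[0,5,0],[0,3.7,0],[0,0,0]],"jaw":[0,0,0,0,0,0]}'
python3 -m handwheel '{"slide":[[15,0,1],[25,0,1],[35,0,2],[40,0,2],[42,0,2],[42,0,2],[42,0,2],[40,0,2],[35,0,1.5],[25,0,1],[11,0,0],[0,0,0]],"rotation":[[0,0,0],[0,0,0],[0,0,0],[0,0,0],[0,0,0],[0,0,0],[0,0,0],[0,0,0],[0,0,0],[0,0,0],[0,0,0],[0,0,0]],"jaw":[0,0,0,0,0,0,0,0,0,0,0,0]}'
python3 -m handwheel '{"slide":[[0,20,0],[0,20,0],[0,10,0],[0,0,0],[0,0,0]],"rotation":[[0,0,0],[0,0,0],[0,0,0],[0,0,0],[0,0,0]],"jaw":[0,0,0,0,0]}'
python3 - <<'E'
from h import *
s=sensors.get_state();print(s['ee_pos'])
d=cam('scene','s5.png');f=cam('side','d5.png')
a=cv2.resize(d['img'][110:260,150:350],(400,300),interpolation=cv2.INTER_CUBIC)
b=cv2.resize(f['img'][120:270,210:410],(400,300),interpolation=cv2.INTER_CUBIC)
cv2.imwrite('pics/c5.png',np.hstack([a,b])[:,:,::-1])
E
```

```text
time_s: 14.0
ee_pos: [576.7, 188.9, 167.5]
ee_rot: [-90.1, -0.1, -104.5]
ft_force: [0.6, 0.1, -2.9]
opening: 15.7
time_s: 15.2
ee_pos: [504.5, -157.6, 168.8]
ee_rot: [-90.0, -0.0, -104.7]
ft_force: [0.0, 0.6, -2.1]
opening: 15.9
time_s: 15.7
ee_pos: [506.1, -154.9, 119.4]
ee_rot: [-90.0, 0.0, -104.4]
ft_force: [0.1, -0.0, -2.6]
opening: 15.9
[ 506.14277583 -154.90704735  119.4241936 ]
```

View pics/c5.png

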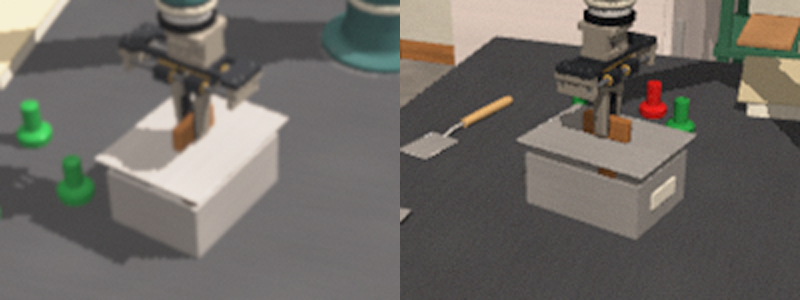

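The lid is level and centred over the box in both views, with an even overhang. I'll lower it onto the seat.

```bash
python3 -m handwheel '{"slide":[[0,5,0],[0,5,0],[0,4,0],[0,3,0],[0,2,0],[0,1,0],[0,0.5,0],[0,0,0]],"rotation":[[0,0,0],[0,0,0],[0,0,0],[0,0,0],[0,0,0],[0,0,0],[0,0,0],[0,0,0]],"jaw":[0,0,0,0,0,0,0,0]}'
python3 -m handwheel '{"slide":[[0,0.5,0],[0,0.5,0],[0,0,0]],"rotation":[[0,0,0],[0,0,0],[0,0,0]],"jaw":[0,0,0]}'
```

```text
time_s: 16.6
ee_pos: [505.6, -155.8, 98.6]
ee_rot: [-90.0, -0.0, -104.5]
ft_force: [-0.2, 0.6, -3.1]
opening: 15.9
time_s: 16.9
ee_pos: [505.7, -155.7, 97.6]
ee_rot: [-90.0, -0.0, -104.5]
ft_force: [0.1, -0.5, -3.1]
opening: 15.7
```

```bash
python3 -m handwheel '{"slide":[[0,0.5,0],[0,0.5,0],[0,0,0]],"rotation":[[0,0,0],[0,0,0],[0,0,0]],"jaw":[0,0,0]}'
```

```text
time_s: 17.2
ee_pos: [505.7, -155.8, 97.5]
ee_rot: [-90.0, -0.0, -104.5]
ft_force: [-2.6, 0.6, 6.2]
opening: 15.6
```

Contact comes at TCP z 97.5, against an expected 97.7, so the lid is seated. I'll release and back off.

```bash
python3 -m handwheel '{"slide":[[0,0,0],[0,0,0],[0,0,0],[0,0,0],[0,0,0],[0,-10,0],[0,-25,0],[0,-35,0],[0,-40,0],[0,-40,0],[0,-20,0],[0,0,0]],"rotation":[[0,0,0],[0,0,0],[0,0,0],[0,0,0],[0,0,0],[0,0,0],[0,0,0],[0,0,0],[0,0,0],[0,0,0],[0,0,0],[0,0,0]],"jaw":[40,50,60,60,60,60,60,60,60,60,60,60]}'
python3 - <<'E'
from h import *
d=cam('scene','s6.png');f=cam('side','d6.png');e=cam('wrist')
a=cv2.resize(d['img'][110:260,150:350],(400,300),interpolation=cv2.INTER_CUBIC)
b=cv2.resize(f['img'][120:270,210:410],(400,300),interpolation=cv2.INTER_CUBIC)
c=cv2.resize(e['img'],(400,300)); g=cv2.resize(d['img'],(400,300))
cv2.imwrite('pics/c6.png',np.vstack([np.hstack([a,b]),np.hstack([c,g])])[:,:,::-1])
Q=rot([0,0,-14.5]);C=np.array([506,-156.3,0])
print('plate pred in wrist tile',[np.round(np.array(px(e,C+Q@np.array([x*110,y*85,90])))*400/560) for x,y in((1,1),(-1,1),(-1,-1),(1,-1))])
i=cv2.imread('pics/scene1.png')[220:275,425:490].astype(int); j=d['img'][220:275,425:490,::-1].astype(int);print('jar diff',abs(i-j).mean(),abs(i-j).max())
E
```

```text
time_s: 18.4
ee_pos: [507.5, -156.2, 270.7]
ee_rot: [-89.6, -0.0, -104.5]
ft_force: [-0.7, -0.2, 0.3]
opening: 55.2
plate pred in wrist tile [array([148.,  68.]), array([156., 195.]), array([247., 195.]), array([256.,  68.])]
jar diff 2.831981351981352 10
```

View pics/c6.png

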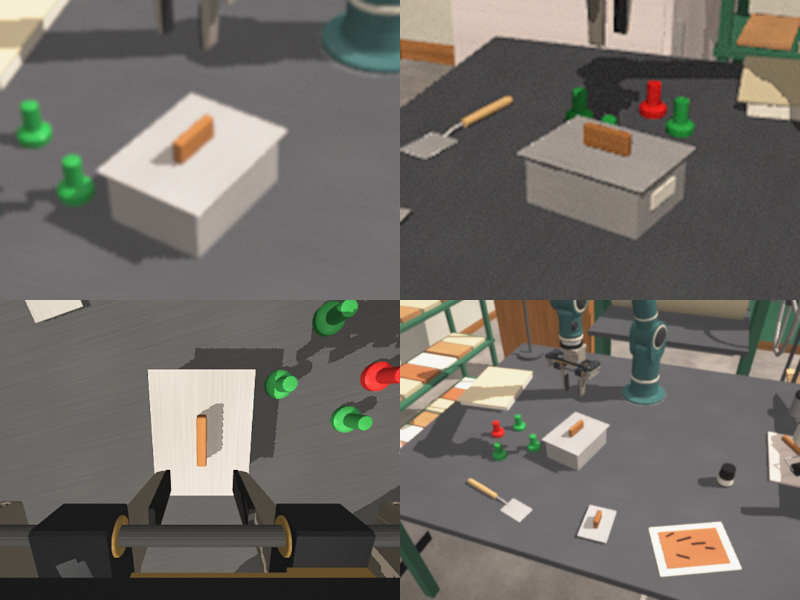

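The lid lies flat on the box with no gap. Its plate corners in the wrist tile, (148,69), (255,69) and (156,195), match the seated prediction at z = 90, and the jar and look-alikes are undisturbed.

```bash
python3 -c "from station import close_job; print(close_job())"
```

```text
the job is handed in; nothing more can be done
None
```

The job is done and handed in at about 18.5 s of the 62 s allowed. The brown dabber stands upright on its pad near the middle of the box, and the larger lid is seated on top.

- **Dabber:** the wrist picture taken after letting go showed it upright and free, before the lid went on.
- **Lid:** it made contact at TCP height 97.5 mm, against 97.7 mm expected for fully seated. The last pictures show it flat, with no gap, covering the whole opening, and its corners where they should be at seated height within about 1 px.
- **Jar and look-alikes:** the jar's image is unchanged apart from noise, and I left the red and green look-alikes alone.
- **Forces:** the readings I took after each move stayed below about 10 N.

No check failed. The box centre measured from close by was about 2 mm off my first estimate, and I allowed for that when placing the lid.

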